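# Hold a moisture meter's spring tip on a marked spot of a wooden board

## Robot

A 6-joint arm with a two-finger parallel gripper is mounted at the origin on a cart in front of the work surface, level with it; the furniture and walls round the work are solid. World frame = base frame: x ahead of the robot, y to its left, z up, the work surface at z = 0. Lengths are in m, angles in rad, forces in N, time in s.
With the tool pointing down it reaches from about 0.35 to 0.85 m from the base axis. Payload 8.1 kg.
Tool frame: the origin (TCP) lies midway between the tips of the shut fingers; the grasp point (between the pads) lies 19 mm behind it; z points along the fingers, y is the direction in which the jaws open and shut (so a half turn about z gives the same grasp; the last joint's range is limited). The gripper opens to 93 mm and grips with 3 to 60 N. Pads are 15 mm wide; open, the fingers measure 128 mm over their backs; the gripper's body (75 mm by 188 mm) begins 65 mm behind the grasp point.
Start: joints at [-1.338, 0.13, 1.488, -0, 1.523, -0.085], TCP at [0.188, -0.57, 0.219] pointing down, gripper open.
Joint ranges: [-2.96, 2.96], [-0.89, 2.26], [0.02, 2.5], [-1.34, 4.48], [0, 2.73], [-2.66, 2.66]. Speed limits (rad/s): [2.39, 2.39, 2.79, 3.14, 3.14, 3.14].

## Interface

Orientations are given as a rotation vector (axis times angle).
In Python, from plant import robot gives the robot as it stands. The module is installed in compiled form; this text tells all that it offers.
- The arm moves only by the shell command python3 -m pendant 'ROWS' [FORCE]. ROWS is JSON, a list of rows, each an object with "translation": the shift along the tool's x, y, z in mm, a list of three; "twist": the turn, a rotation vector about the tool's x, y, z in rad, a list of three; "grip": the opening, from -1 (shut) to 1 (fully open). A call has exactly 10 rows; each row shifts and turns the pose as measured when the row begins, along the tool's axes as they then stand; what a row does not reach is not made up. A row lasts 1/10 s, in which the tool goes at most 50 mm and 8.59 degrees, less where a joint would pass 70% of its speed; a pose out of reach is approached as far as the arm can. A call is refused whole if a number of a shift passes 50 or a number of a turn 0.15, either way. A call with a gripper value outside its range is refused whole. The fingers move at their own pace and stop on an object; FORCE is the grip in N (left out, the last holds). Time passes only in rows, so rows that do not move let the fingers close, or fill a call up. It gives the time, the measured TCP pose, the force and the opening at its end, in the units of the state.
- robot.read_state(): the state, without advancing time (a new reading comes with each control period).
- robot.read_camera(name): name is "scene" or "top" or "wrist"; returns (picture, depth): 480x640x3 uint8, red, green, blue; 480x640 float32, m along the optical axis (not along the pixel's ray), 0 where there is no reading.
- robot.camera_info(name): a dict with "vertical_fov" (degrees; the focal length in pixels is half the picture's height over the tangent of half this angle, whatever the lens; pixels are square), "cx", "cy" (the principal point, pixels), "cam_to_world" (4x4, takes a point from camera to world coordinates). Camera axes: x right, y up, looking along -z (the intrinsics and any distortion apply to the point x, -y, -z); pixel columns grow to the right and rows downward; lengths in m; the calibration is good to about 2 mm. A picture is of the moment at which its call begins: read the wrist's pose just before it. camera_info takes no time and is no camera call; for the wrist camera it gives the pose at the moment of the call.
- robot.close_job(): hands the job in, once; it reports no verdict.
The state is a dict: "t": time; "q": joint angles; "dq": joint speeds; "joint_torque": joint torques, N m; "tool_pos": TCP position; "orientation": TCP orientation; "force": force on the tool from outside, world axes, zero at the start; "wrist_torque": the same for the moment, N m; "opening": finger opening in m.
Only numpy, scipy, OpenCV 4.12 (cv2) and the standard library are available. Lean on these libraries where they do the work, as an engineer would, in place of code of your own. Each camera call takes 0.05 s, during which the arm holds its last target. There are 200 camera calls.

## Task

Check the round wooden board for damp before it is oiled: take the flat moisture meter (the item with the narrow head) by its head, slide it straight up out of its slot in the stand, and set its spring tip on the crossing of the two pencil strokes on the board. Hold the meter upright, its width in line with the longer stroke, pressing lightly so that the spring tip is about half way in (never hard), and finish while still holding it there; do not shift the board, the sharpening stone or the other things.

Things in the scene. Friction and masses are not known exactly. Their poses are not given: they have to be found in the camera images.
- stand: Fixed wooden stand, base 150 (x) x 92 (y) x 10 mm, origin at the centre of its underside. Two upright slots at x = -30 and +30 mm, each 12 mm wide in x, 63 mm in y (about 1 mm play); items rest on ledges 38 mm above the worktop, broad faces square to x, and are guided at both side edges up to 88 mm. The middle 43 mm of each slot is open for the tip.
- meter: Flat grey moisture meter, about 105 g, standing in either slot, top 163 mm above the worktop. Origin: centre of the lower edge of its case; z up, y along its width, x across its thickness. Case 10 (x) x 60 (y) mm from z = 0 to 80 mm; narrower head 10 x 36 mm from z = 80 to 125 mm: grip it there across the 10 mm. Both broad faces are alike.
- tip_end (a point): Lower end of the meter's spring tip, a blunt steel pin 10 mm thick with a 7 mm wide flat end, on the meter's z axis, 24 mm below the meter's origin while not pressed.
- meter_tip (a joint): How far the spring tip is pushed up into the case (m): 0 fully out, 0.012 fully in. Spring: 1 N at the first movement, 3.4 N half way, 5.8 N at the end of its travel.
- board: Loose round wooden board, about 240 mm across, 16 mm thick, 0.4 kg, lying on the worktop; origin at the centre of its underside. Room note: a wall cabinet hangs over the back of the worktop (from about 0.63 m ahead of the robot, under 0.6 m up), so keep lifts over stand and board low: raising the meter 85 mm is enough.
- spot (a point): Crossing of two dark pencil strokes on the board's upper face, 16 mm above the worktop, off the board's centre (30 mm along the board's x, -30 mm along its y). The long stroke (80 mm) runs along this point's y axis, the short one (24 mm) along its x axis.
- whetstone: Plain flat sharpening stone, 10 x 60 x 68 mm, without a head, standing in the other slot, its top 106 mm above the worktop; leave it there. Origin at the centre of its lower edge.
- salt_shaker: Salt shaker, 44 mm thick, 90 mm tall, loose bystander; origin at the centre of its underside.
- pepper_mill: Wooden pepper mill, 58 mm thick, 170 mm tall, loose bystander; origin at the centre of its underside.
- mug: Mug, 82 x 120 x 94 mm, loose bystander; origin at the centre of its underside.
Not all that is in view belongs to the job. There is more than one size of the meter; the one meant has the size given above.

How it is judged:
By the outcome, as a careful person would: the job done as asked, in the order asked, and still so for the second after the job is handed in, while the arm keeps its last pose, push and grip.
It also fails if it takes over 42 s, if anything falls off the work surface, if the arm or the gripper's body presses on something with over 40 N, if the wrist force passes 120 N, or if a joint passes its speed limit or range.

## Working session

There is one attempt and no reset: what is moved stays moved. The work goes in short steps, Python scripts to look and compute and a shell command to move; the robot and the scene stay as the last step left them, time stands still between calls to the robot, and variables do not carry over. Pictures are saved under pics/ and viewed, about 8 in all and at most 12, crops included, and the job is handed in when it is done.

```bash
mkdir -p pics; cat > h.py <<'E'
import numpy as np, cv2
from plant import robot
from scipy.spatial.transform import Rotation as R
def cloud(name):
    ci=robot.camera_info(name); im,d=robot.read_camera(name)
    f=240/np.tan(np.radians(ci["vertical_fov"])/2)
    v,u=np.mgrid[0:480,0:640]
    P=np.stack([(u-ci["cx"])/f*d,-(v-ci["cy"])/f*d,-d,np.ones_like(d)],-1)@np.array(ci["cam_to_world"]).T
    P=P[...,:3]; P[d<=0]=np.nan
    return im,P
def save(n,im): cv2.imwrite(f"pics/{n}.png",im[...,::-1])
E
python3 - <<'E'
from h import *
print(robot.read_state())
for n in("scene","top"):
    print({k:(np.round(v,3).tolist() if k=="cam_to_world" else v) for k,v in robot.camera_info(n).items()})
    im,P=cloud(n); save(n,im); np.savez(f"{n}.npz",im=im,P=P)
E
```

```text
{'t': 0.0, 'q': array([-1.33843146e+00,  1.31189436e-01,  1.48925087e+00, -1.87248715e-05,
        1.52298783e+00, -8.53879771e-02]), 'dq': array([-2.54998931e-04,  8.10247924e-05, -1.79576973e-03,  1.54548946e-04,
       -3.83706503e-04, -4.09735748e-04]), 'joint_torque': array([-2.31836413e-03, -5.59851766e+01, -4.91755664e+01,  7.66095263e-02,
        3.57118074e-02, -1.51521290e-04]), 'tool_pos': array([ 0.18735194, -0.56941172,  0.21758616]), 'orientation': array([-3.10022004e+00, -4.96739870e-01,  2.40846655e-04]), 'force': array([ 0.05894852, -0.00955754,  0.7576669 ]), 'wrist_torque': array([0.05209294, 0.001778  , 0.04873964]), 'opening': 0.09287106028626739}
{'vertical_fov': 45.50798674665897, 'cx': 320.558132085352, 'cy': 237.0905939317651, 'cam_to_world': [[0.967, 0.138, -0.213, 0.35], [-0.253, 0.603, -0.757, -0.604], [0.024, 0.786, 0.618, 0.704], [0.0, 0.0, 0.0, 1.0]]}
{'vertical_fov': 53.869080337524075, 'cx': 322.1066130364379, 'cy': 235.49456815114112, 'cam_to_world': [[-0.028, 0.989, -0.144, 0.461], [-1.0, -0.028, 0.001, 0.181], [-0.003, 0.144, 0.99, 0.973], [0.0, 0.0, 0.0, 1.0]]}
```

View pics/top.png

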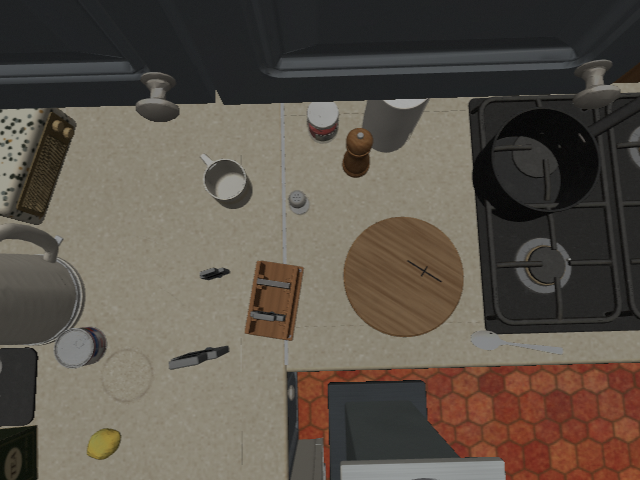

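View pics/scene.png

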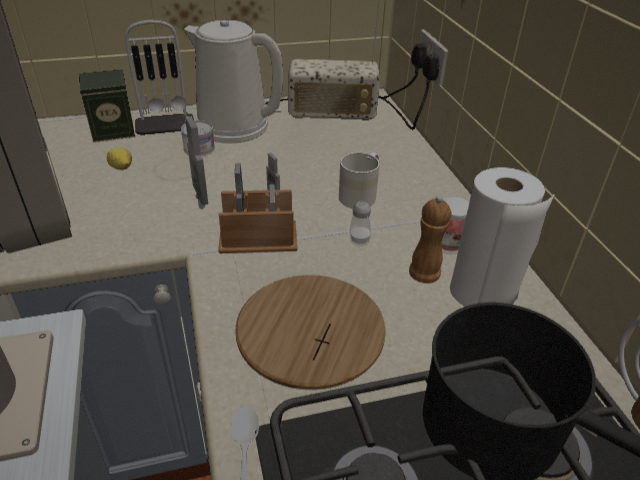

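```bash
python3 - <<'E'
from h import *
t=np.load("top.npz");s=np.load("scene.npz")
a=cv2.resize(t["im"][240:380,150:320],(680,560),interpolation=cv2.INTER_CUBIC)[:300*2]
b=cv2.resize(s["im"][100:260,170:310],(490,560),interpolation=cv2.INTER_CUBIC)
c=np.hstack([a,b]); save("crop1",cv2.resize(c,(800,int(560*800/1170))))
for n,D in(("top",t),("scene",s)):
    P=D["P"]; Q=P.reshape(-1,3); 
    m=(Q[:,2]>0.07)&(Q[:,2]<.3)&(Q[:,0]>.2)&(Q[:,0]<.5)&(Q[:,1]>.15)&(Q[:,1]<.5)
    print(n)
    # connected comps in image
    k,lab,st,ce=cv2.connectedComponentsWithStats((m.reshape(480,640)).astype(np.uint8))
    for i in range(1,k):
        if st[i,4]<15: continue
        q=P[lab==i]; print(ce[i].round(),st[i,4],q.min(0).round(3),q.max(0).round(3))
E
```

```text
top
[271. 309.] 977 [0.399 0.234 0.071] [0.5   0.328 0.166]
[196. 358.] 621 [0.365 0.367 0.07 ] [0.387 0.447 0.203]
scene
[195. 154.] 837 [0.361 0.364 0.07 ] [0.386 0.447 0.202]
[246. 203.] 1499 [0.398 0.232 0.07 ] [0.5   0.33  0.166]
```

View pics/crop1.png

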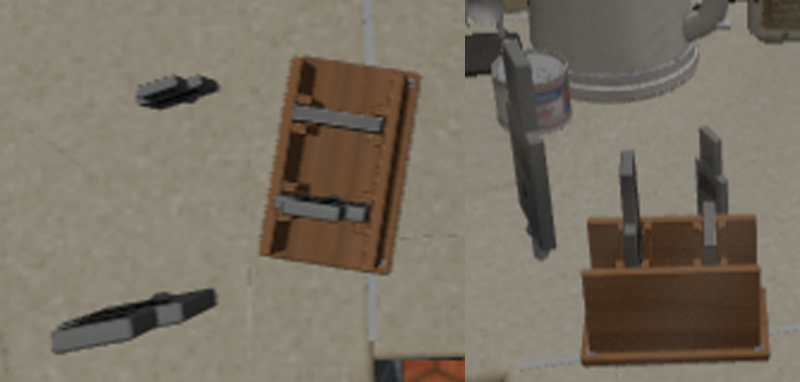

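The stand's near item (top 267,316; scene 239,185) seems to be the meter. The plain stone is at top (272,283). The decoys are the large meter (198,357) and the small one (214,272), both outside the stand. I'll check heights and measure.

```bash
python3 - <<'E'
from h import *
for n in("top","scene"):
    D=np.load(n+".npz");P=D["P"];Q=P.reshape(-1,3)
    for nm,x0,x1,y0,y1,zs in (("near",.385,.44,.2,.36,[(.09,.115),(.122,.2)]),("far",.44,.55,.2,.34,[(.092,.2)]),("small",.4,.56,.34,.46,[(.03,.2)])):
        for z0,z1 in zs:
            q=Q[(Q[:,0]>x0)&(Q[:,0]<x1)&(Q[:,1]>y0)&(Q[:,1]<y1)&(Q[:,2]>z0)&(Q[:,2]<z1)]
            if len(q)<5: print(n,nm,len(q));continue
            # fit principal direction in xy
            r=cv2.minAreaRect((q[:,:2]*1000).astype(np.float32))
            c=np.cov(q[:,:2].T);w,v=np.linalg.eigh(c);d=v[:,1]
            print(n,nm,(z0,z1),len(q),"zmax",np.percentile(q[:,2],98).round(4),"rect",np.round(r[0],1),np.round(r[1],1),round(r[2],1),"dir deg",round(np.degrees(np.arctan2(d[1],d[0]))%180,1))
    # board
    q=Q[(abs(Q[:,2]-.016)<.006)&(Q[:,0]>.3)&(Q[:,0]<.7)&(Q[:,1]>-.25)&(Q[:,1]<.2)]
    c=cv2.minEnclosingCircle((q[:,:2]*1000).astype(np.float32)); print(n,"board",c,np.median(q[:,2]))
    q=Q[(abs(Q[:,2])<.005)]; print("table z",np.median(q[:,2]))
    # strokes: dark pixels on board
    g=cv2.cvtColor(D["im"],cv2.COLOR_RGB2GRAY).astype(float)
    bx,by=np.array(c[0])/1000
    m=(np.hypot(P[...,0]-bx,P[...,1]-by)<.105)&(abs(P[...,2]-.016)<.008)
    dark=m&(g<45)
    k,lab,st,ce=cv2.connectedComponentsWithStats(dark.astype(np.uint8),connectivity=8)
    print(n,g[m].min(),[(ce[i].round(1),st[i].tolist()) for i in range(1,k) if st[i,4]>5])
E
```

```text
top near (0.09, 0.115) 30 zmax 0.1096 rect [425.2 286.4] [77.7 36.6] 83.5 dir deg 86.2
top near (0.122, 0.2) 34 zmax 0.1651 rect [438.8 277.9] [23.7  4.3] 84.3 dir deg 88.6
top far (0.092, 0.2) 369 zmax 0.1652 rect [472.4 279.5] [62.6 69.7] 79.7 dir deg 166.3
top small (0.03, 0.2) 240 zmax 0.1182 rect [525.1 390.5] [ 8.5 46.3] 15.9 dir deg 109.0
top board ((528.6090087890625, -88.85958099365234), 229.69000244140625) 0.016376743723057086
table z 0.00018472046600359615
top 21.0 [(array([483.6, 244.4]), [479, 224, 11, 42, 157]), (array([498.6, 250.6]), [495, 241, 12, 20, 74]), (array([423.8, 271. ]), [408, 261, 33, 21, 45]), (array([486.4, 272.3]), [482, 265, 9, 15, 54]), (array([498.9, 270.8]), [497, 268, 5, 6, 16]), (array([506.2, 272.5]), [506, 270, 2, 6, 6]), (array([501.3, 282. ]), [498, 272, 9, 20, 74]), (array([486.7, 282.2]), [483, 279, 8, 7, 20]), (array([486.9, 291.7]), [483, 285, 9, 14, 57]), (array([491.4, 301.1]), [491, 298, 2, 7, 9]), (array([486.8, 304.3]), [484, 300, 7, 10, 34])]
scene near (0.09, 0.115) 74 zmax 0.1144 rect [432.3 280.4] [80.8 35.9] 65.6 dir deg 78.5
scene near (0.122, 0.2) 90 zmax 0.1653 rect [437.  281.7] [35.8  6. ] 89.3 dir deg 85.5
scene far (0.092, 0.2) 277 zmax 0.1643 rect [471.7 280.2] [64.3 67.3] 79.0 dir deg 170.1
scene small (0.03, 0.2) 356 zmax 0.1178 rect [523.1 391.6] [ 9.6 51.8] 18.8 dir deg 110.9
scene board ((513.781982421875, -69.16788482666016), 209.55751037597656) 0.0167406116214312
table z 0.0009221674768162824
scene 20.0 [(array([322.1, 338.7]), [315, 324, 16, 29, 56]), (array([314.3, 356.3]), [313, 354, 4, 6, 9]), (array([278.3, 380.9]), [256, 370, 43, 18, 74]), (array([384.7, 401.3]), [383, 399, 4, 5, 10]), (array([372.2, 408.2]), [362, 400, 22, 18, 128]), (array([329. , 419.4]), [290, 407, 68, 24, 402]), (array([330.9, 425.1]), [323, 421, 15, 10, 45]), (array([295.7, 423.8]), [294, 423, 4, 3, 6]), (array([305.3, 425.1]), [301, 422, 8, 7, 23])]
```

```bash
cat >> h.py <<'E'
def items(P,zr,box=(.38,.52,.2,.345)):
    Q=P.reshape(-1,3); return Q[(Q[:,0]>box[0])&(Q[:,0]<box[1])&(Q[:,1]>box[2])&(Q[:,1]<box[3])&(Q[:,2]>zr[0])&(Q[:,2]<zr[1])]
def strokes(im,P,thr,c=None,box=None):
    g=cv2.cvtColor(im,cv2.COLOR_RGB2GRAY).astype(float)
    bg=cv2.medianBlur(g.astype(np.uint8),21).astype(float)
    m=(abs(P[...,2]-.016)<.008)
    m&=(np.hypot(P[...,0]-c[0],P[...,1]-c[1])<.05)
    w=np.clip(bg-g-thr,0,None)*m
    return P[w>0][:,:2],w[w>0],m
def cross(q,w):
    # long line by RANSAC-ish IRLS then short line
    best=None
    rng=np.random.default_rng(0)
    for _ in range(800):
        a,b=q[rng.choice(len(q),2,replace=False)]; d=b-a
        if np.linalg.norm(d)<.02: continue
        d/=np.linalg.norm(d); e=abs((q-a)@[-d[1],d[0]]); s=w[e<.0018].sum()
        if best is None or s>best[0]: best=(s,e<.0018)
    L=q[best[1]];W=w[best[1]];mu=(L*W[:,None]).sum(0)/W.sum()
    d=np.linalg.eigh(np.cov(L.T,aweights=W))[1][:,1]; n=np.array([-d[1],d[0]])
    off=(q-mu)@n; al=(q-mu)@d; o=(abs(off)>.003)&(abs(off)<.014)&(abs(al)<.03)
    t=np.median(al[o]) if o.sum() else np.nan
    return mu,d,mu+t*d,np.ptp(al[best[1]]),np.ptp(off[o]) if o.sum() else 0
E
python3 - <<'E'
from h import *
for n in("top","scene"):
    D=np.load(n+".npz");im,P=D["im"],D["P"]
    q=items(P,(.125,.2)); r=cv2.minAreaRect((q[:,:2]*1000).astype(np.float32)); print(n,"head",len(q),q[:,2].max(),r)
    top=q[q[:,2]>.158]; print(" top face",len(top),top.mean(0),top.min(0),top.max(0))
    c=np.array(items(P,(.098,.111))); 
    # cluster along x
    from scipy.cluster.vq import kmeans2
    _,l=kmeans2(c[:,0],np.array([.42,.47]))
    for i in(0,1): 
        k=c[l==i]; r=cv2.minAreaRect((k[:,:2]*1000).astype(np.float32));print("  z.1",i,len(k),k.min(0).round(3),k.max(0).round(3),r)
    m=(abs(P[...,2]-.016)<.004)&(np.hypot(P[...,0]-.48,P[...,1]+.0)<.2)
    k,lab,st,ce=cv2.connectedComponentsWithStats(cv2.morphologyEx(m.astype(np.uint8),cv2.MORPH_OPEN,np.ones((5,5))))
    i=1+np.argmax(st[1:,4]); b=P[lab==i]; print(" board",cv2.minEnclosingCircle((b[:,:2]*1000).astype(np.float32)))
    c0=P[271,424,:2] if n=="top" else P[340,322,:2]
    q,w,_=strokes(im,P,25,c0); mu,d,X,a,b=cross(q,w); print(" cross",c0,len(q),X,"dir",np.degrees(np.arctan2(d[1],d[0])),a,b)
E
```

```text
top head 156 0.16597865016604518 ((442.8492736816406, 283.34222412109375), (35.76108169555664, 10.442363739013672), 79.26627349853516)
 top face 128 [0.44267705 0.28329372 0.1631925 ] [0.43648616 0.26583455 0.15970474] [0.44909111 0.30144872 0.16597865]
  z.1 0 17 [0.436 0.254 0.099] [0.452 0.306 0.11 ] ((446.71990966796875, 279.4386291503906), (54.32836151123047, 6.0402140617370605), 72.94625854492188)
  z.1 1 182 [0.492 0.244 0.101] [0.511 0.303 0.11 ] ((501.6155700683594, 272.8797302246094), (60.12031936645508, 9.844707489013672), 79.71278381347656)
 board ((513.662353515625, 18.148386001586914), 121.71315002441406)
 cross [ 0.52113608 -0.02288999] 74 [ 0.52163379 -0.02303249] dir 55.815557267167435 0.07764982204460474 0.022175297943639496
scene head 182 0.16619804761133694 ((441.630615234375, 284.6556396484375), (41.93095016479492, 10.080436706542969), 78.64393615722656)
 top face 74 [0.4412843  0.28237009 0.16301658] [0.43464252 0.2653107  0.15833261] [0.44812503 0.30488156 0.16619805]
  z.1 0 51 [0.432 0.253 0.098] [0.45  0.304 0.111] ((442.2062072753906, 278.5989074707031), (53.6535758972168, 9.312423706054688), 73.94346618652344)
  z.1 1 122 [0.492 0.244 0.098] [0.51  0.307 0.109] ((500.2674560546875, 274.979248046875), (63.65187454223633, 9.53359603881836), 79.3435287475586)
 board ((512.2985229492188, 18.41026496887207), 122.74883270263672)
 cross [ 0.52255568 -0.01838836] 101 [ 0.5212434  -0.02048482] dir 55.94366561713121 0.0791280518986833 0.02223043866531449
```

```bash
cat > go.py <<'E'
import sys
from h import *
# usage: go.py x y z yaw_of_tool_x(deg): remaining move in current tool axes (mm) and twist
s=robot.read_state(); T=R.from_rotvec(s["orientation"]); a=[float(v) for v in sys.argv[1:]]
d=T.inv().apply(np.array(a[:3])-s["tool_pos"])*1000
c,n=np.cos(np.radians(a[3])),np.sin(np.radians(a[3]))
G=R.from_matrix(np.array([[c,n,0],[n,-c,0],[0,0,-1]]))
print("t",s["t"],"pos",s["tool_pos"].round(4),"move mm",d.round(1),"twist",(T.inv()*G).as_rotvec().round(3),"force",s["force"].round(2),"open",round(s["opening"],4),"q",s["q"].round(2))
E
python3 -m pendant '[{"translation":[35,-22,-3],"twist":[0,0,0],"grip":-0.1},{"translation":[35,-22,-3],"twist":[0,0,0],"grip":-0.1},{"translation":[35,-22,-3],"twist":[0,0,0],"grip":-0.1},{"translation":[35,-22,-3],"twist":[0,0,0],"grip":-0.1},{"translation":[35,-22,-3],"twist":[0,0,0],"grip":-0.1},{"translation":[35,-22,-3],"twist":[0,0,0],"grip":-0.1},{"translation":[35,-22,-3],"twist":[0,0,0],"grip":-0.1},{"translation":[35,-22,-3],"twist":[0,0,0],"grip":-0.1},{"translation":[35,-22,-3],"twist":[0,0,0],"grip":-0.1},{"translation":[35,-22,-3],"twist":[0,0,0],"grip":-0.1}]' 30
python3 go.py 0.45 0.1 0.25 79.3
```

```text
t: 1.1
tool_pos: [0.4553, -0.241, 0.2434]
orientation: [-3.095, -0.481, 0.007]
force: [0.7, -0.3, 0.1]
opening: 0.042
t 1.1 pos [ 0.4553 -0.241   0.2434] move mm [  98.3 -326.6   -3.5] twist [-0.011 -0.003 -1.076] force [ 0.72 -0.27  0.09] open 0.042 q [-0.59 -0.1   1.68  0.    1.58  0.67]
```

```bash
python3 -m pendant '[{"translation":[10,-34,-1],"twist":[0,0,0],"grip":-0.1},{"translation":[10,-34,-1],"twist":[0,0,0],"grip":-0.1},{"translation":[10,-34,-1],"twist":[0,0,0],"grip":-0.1},{"translation":[10,-34,-1],"twist":[0,0,0],"grip":-0.1},{"translation":[10,-34,-1],"twist":[0,0,0],"grip":-0.1},{"translation":[10,-34,-1],"twist":[0,0,0],"grip":-0.1},{"translation":[10,-34,-1],"twist":[0,0,0],"grip":-0.1},{"translation":[10,-34,-1],"twist":[0,0,0],"grip":-0.1},{"translation":[10,-34,-1],"twist":[0,0,0],"grip":-0.1},{"translation":[10,-34,-1],"twist":[0,0,0],"grip":-0.1}]' >/dev/null
python3 -m pendant '[{"translation":[0,0,0],"twist":[0,0,-0.108],"grip":-0.1},{"translation":[0,0,0],"twist":[0,0,-0.108],"grip":-0.1},{"translation":[0,0,0],"twist":[0,0,-0.108],"grip":-0.1},{"translation":[0,0,0],"twist":[0,0,-0.108],"grip":-0.1},{"translation":[0,0,0],"twist":[0,0,-0.108],"grip":-0.1},{"translation":[0,0,0],"twist":[0,0,-0.108],"grip":-0.1},{"translation":[0,0,0],"twist":[0,0,-0.108],"grip":-0.1},{"translation":[0,0,0],"twist":[0,0,-0.108],"grip":-0.1},{"translation":[0,0,0],"twist":[0,0,-0.108],"grip":-0.1},{"translation":[0,0,0],"twist":[0,0,-0.108],"grip":-0.1}]'
python3 go.py 0.4425 0.283 0.25 79.3
```

```text
t: 3.1
tool_pos: [0.4411, 0.1345, 0.249]
orientation: [-2.346, -2.057, 0.012]
force: [0.1, -0.0, -0.3]
opening: 0.0419
t 3.1 pos [0.4411 0.1345 0.249 ] move mm [147.4 -18.1   0.6] twist [-0.021 -0.008  0.055] force [ 0.07 -0.04 -0.34] open 0.0419 q [ 0.17 -0.25  1.8   0.01  1.61  0.3 ]
```

```bash
python3 -m pendant '[{"translation":[18,-2,0],"twist":[-0.004,-0.001,0.011],"grip":-0.1},{"translation":[18,-2,0],"twist":[-0.004,-0.001,0.011],"grip":-0.1},{"translation":[18,-2,0],"twist":[-0.004,-0.001,0.011],"grip":-0.1},{"translation":[18,-2,0],"twist":[-0.004,-0.001,0.011],"grip":-0.1},{"translation":[18,-2,0],"twist":[-0.004,-0.001,0.011],"grip":-0.1},{"translation":[18,-2,0],"twist":[0,0,0],"grip":-0.1},{"translation":[18,-2,0],"twist":[0,0,0],"grip":-0.1},{"translation":[18,-2,0],"twist":[0,0,0],"grip":-0.1},{"translation":[0,0,0],"twist":[0,0,0],"grip":-0.1},{"translation":[0,0,0],"twist":[0,0,0],"grip":-0.1}]' >/dev/null
python3 go.py 0.4425 0.283 0.25 79.3
python3 - <<'E'
from h import *
im,P=cloud("wrist"); save("w1",im); np.savez("w1.npz",im=im,P=P)
q=items(P,(.125,.2),(.40,.48,.25,.32)); print(len(q))
if len(q)>20:
  t=q[q[:,2]>.157];print(t.mean(0),t.min(0),t.max(0),cv2.minAreaRect((t[:,:2]*1000).astype(np.float32)))
E
```

```text
t 4.1 pos [0.4463 0.283  0.2447] move mm [-0.7 -3.7 -5.3] twist [-0.008  0.003  0.002] force [-0.39 -0.65  0.19] open 0.0416 q [ 0.47 -0.07  1.64  0.    1.57  0.65]
805
[0.44323246 0.28601018 0.16278423] [0.43545173 0.26735434 0.15710851] [0.45060195 0.30321317 0.16511929] ((443.0085144042969, 285.3492126464844), (35.568668365478516, 9.481282234191895), 79.41744232177734)
```

View pics/w1.png

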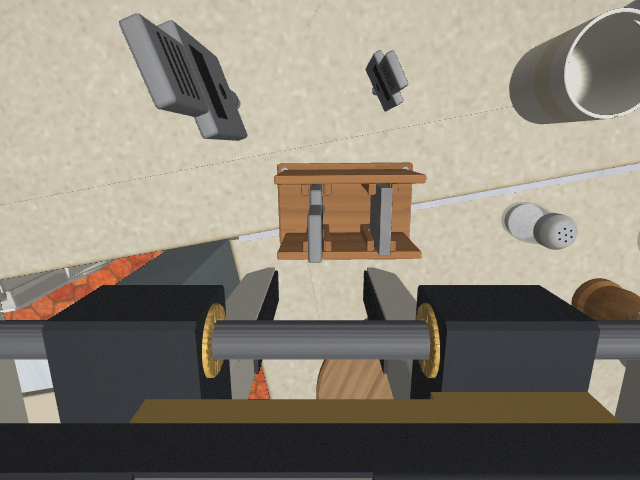

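```bash
python3 -m pendant '[{"translation":[1,-4,10],"twist":[-0.004,0.001,0],"grip":-0.1},{"translation":[0,0,20],"twist":[-0.004,0.001,0],"grip":-0.1},{"translation":[0,0,20],"twist":[0,0,0],"grip":-0.1},{"translation":[0,0,20],"twist":[0,0,0],"grip":-0.1},{"translation":[0,0,15],"twist":[0,0,0],"grip":-0.1},{"translation":[0,0,10],"twist":[0,0,0],"grip":-0.1},{"translation":[0,0,5],"twist":[0,0,0],"grip":-0.1},{"translation":[0,0,0],"twist":[0,0,0],"grip":-0.1},{"translation":[0,0,0],"twist":[0,0,0],"grip":-0.1},{"translation":[0,0,0],"twist":[0,0,0],"grip":-0.1}]' >/dev/null
python3 go.py 0.4427 0.2842 0.123 79.4
```

```text
t 5.15 pos [0.4412 0.2797 0.139 ] move mm [ 4.7  0.6 16. ] twist [ 0.003  0.    -0.006] force [-1.19  0.69  0.13] open 0.0418 q [ 0.47 -0.03  1.8  -0.    1.37  0.66]
```

```bash
python3 -m pendant '[{"translation":[5,1,6],"twist":[0.003,0,-0.005],"grip":-0.1},{"translation":[0,0,7],"twist":[0,0,0],"grip":-0.1},{"translation":[0,0,4],"twist":[0,0,0],"grip":-0.1},{"translation":[0,0,0],"twist":[0,0,0],"grip":-0.1},{"translation":[0,0,0],"twist":[0,0,0],"grip":-0.1},{"translation":[0,0,0],"twist":[0,0,0],"grip":-0.1},{"translation":[0,0,0],"twist":[0,0,0],"grip":-0.1},{"translation":[0,0,0],"twist":[0,0,0],"grip":-0.1},{"translation":[0,0,0],"twist":[0,0,0],"grip":-0.1},{"translation":[0,0,0],"twist":[0,0,0],"grip":-0.1}]' >/dev/null
python3 go.py 0.4427 0.2842 0.123 79.4
```

```text
t 6.15 pos [0.4447 0.2857 0.1225] move mm [-1.8 -1.6 -0.5] twist [ 0.002 -0.002 -0.001] force [-0.89 -1.51  0.45] open 0.0419 q [0.47 0.   1.8  0.   1.34 0.66]
```

```bash
python3 -m pendant '[{"translation":[-2,-1.5,0],"twist":[0,0,0],"grip":-0.1},{"translation":[0,0,0],"twist":[0,0,0],"grip":-0.5},{"translation":[0,0,0],"twist":[0,0,0],"grip":-0.8},{"translation":[0,0,0],"twist":[0,0,0],"grip":-1},{"translation":[0,0,0],"twist":[0,0,0],"grip":-1},{"translation":[0,0,0],"twist":[0,0,0],"grip":-1},{"translation":[0,0,0],"twist":[0,0,0],"grip":-1},{"translation":[0,0,0],"twist":[0,0,0],"grip":-1},{"translation":[0,0,0],"twist":[0,0,0],"grip":-1},{"translation":[0,0,0],"twist":[0,0,0],"grip":-1}]' 30
python3 go.py 0.4427 0.2842 0.123 79.4
```

```text
t: 7.15
tool_pos: [0.4423, 0.284, 0.1227]
orientation: [2.418, 2.006, 0.004]
force: [-1.7, -0.4, 0.5]
opening: 0.01
t 7.15 pos [0.4423 0.284  0.1227] move mm [ 0.3  0.3 -0.3] twist [ 0.002 -0.002 -0.   ] force [-1.74 -0.41  0.54] open 0.01 q [ 0.47 -0.01  1.81  0.    1.34  0.66]
```

```bash
python3 -m pendant '[{"translation":[0,0,-6],"twist":[0,0,0],"grip":-1},{"translation":[0,0,-6],"twist":[0,0,0],"grip":-1},{"translation":[0,0,-6],"twist":[0,0,0],"grip":-1},{"translation":[0,0,-6],"twist":[0,0,0],"grip":-1},{"translation":[0,0,-6],"twist":[0,0,0],"grip":-1},{"translation":[0,0,0],"twist":[0,0,0],"grip":-1},{"translation":[0,0,0],"twist":[0,0,0],"grip":-1},{"translation":[0,0,0],"twist":[0,0,0],"grip":-1},{"translation":[0,0,0],"twist":[0,0,0],"grip":-1},{"translation":[0,0,0],"twist":[0,0,0],"grip":-1}]' >/dev/null
python3 go.py 0.4427 0.2842 0.208 79.4
```

```text
t 8.15 pos [0.4422 0.2837 0.1552] move mm [  0.7   0.5 -52.8] twist [ 0.002 -0.002 -0.   ] force [-0.42  0.81 -1.22] open 0.0099 q [ 0.47 -0.04  1.78  0.    1.4   0.66]
```

```bash
python3 -m pendant '[{"translation":[0,0,-8],"twist":[0,0,0],"grip":-1},{"translation":[0,0,-8],"twist":[0,0,0],"grip":-1},{"translation":[0,0,-8],"twist":[0,0,0],"grip":-1},{"translation":[0,0,-8],"twist":[0,0,0],"grip":-1},{"translation":[0,0,-8],"twist":[0,0,0],"grip":-1},{"translation":[0,0,-8],"twist":[0,0,0],"grip":-1},{"translation":[0,0,-5],"twist":[0,0,0],"grip":-1},{"translation":[0,0,0],"twist":[0,0,0],"grip":-1},{"translation":[0,0,0],"twist":[0,0,0],"grip":-1},{"translation":[0,0,0],"twist":[0,0,0],"grip":-1}]' >/dev/null
python3 go.py 0.5214 -0.0220 0.208 55.9
python3 - <<'E'
from h import *
for n in("top","scene"):
    im,P=cloud(n); np.savez(n+"2.npz",im=im,P=P); save(n+"2",im)
    q=items(P,(.19,.30),(.38,.5,.25,.33)); print(n,len(q),q[:,2].max())
a=cv2.imread("pics/scene2.png")[60:300,140:420]; cv2.imwrite("pics/s2c.png",cv2.resize(a,(700,600),interpolation=cv2.INTER_CUBIC))
E
```

```text
t 9.15 pos [0.4426 0.2839 0.2141] move mm [-286.1  133.8    5.8] twist [ 0.003 -0.003  0.41 ] force [ 0.18  0.02 -1.69] open 0.01 q [ 0.47 -0.07  1.7   0.    1.51  0.66]Traceback (most recent call last):
  File "<stdin>", line 4, in <module>
    return umr_maximum(a, axis, None, out, keepdims, initial, where)
ValueError: zero-size array to reduction operation maximum which has no identity
```

```bash
python3 - <<'E'
from h import *
im,P=cloud("scene"); np.savez("scene2.npz",im=im,P=P)
save("s2c",cv2.resize(im[60:300,140:420],(700,600),interpolation=cv2.INTER_CUBIC))
E
```

```text
(no output)
```

View pics/s2c.png

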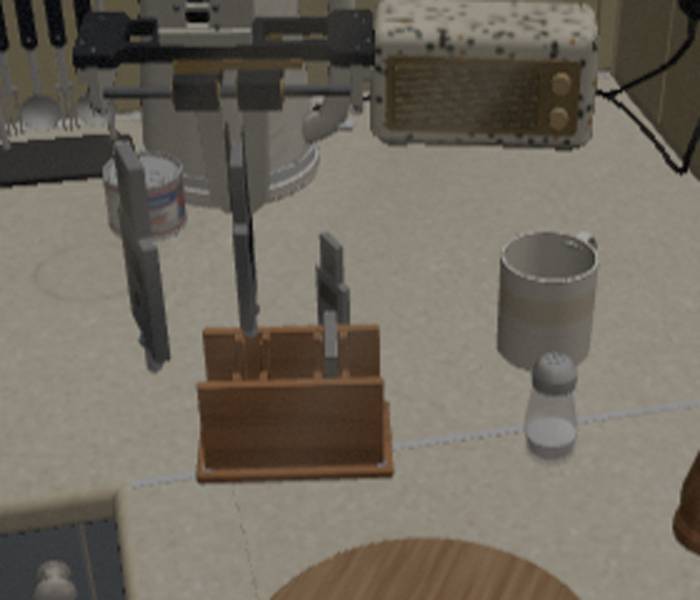

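The meter hangs clear of the stand (tip at crop 250,325) and the stone is still in its slot. I'll carry it over to the board.

```bash
python3 -m pendant '[{"translation":[-15,7,0],"twist":[0,0,0],"grip":-1},{"translation":[-32,15,0],"twist":[0,0,0],"grip":-1},{"translation":[-32,15,0],"twist":[0,0,0],"grip":-1},{"translation":[-32,15,0],"twist":[0,0,0],"grip":-1},{"translation":[-32,15,0],"twist":[0,0,0],"grip":-1},{"translation":[-32,15,0],"twist":[0,0,0],"grip":-1},{"translation":[-32,15,0],"twist":[0,0,0],"grip":-1},{"translation":[-32,15,0],"twist":[0,0,0],"grip":-1},{"translation":[-20,9,0],"twist":[0,0,0],"grip":-1},{"translation":[-10,5,0],"twist":[0,0,0],"grip":-1}]' >/dev/null
python3 -m pendant '[{"translation":[0,0,0],"twist":[0,0,0],"grip":-1},{"translation":[0,0,0],"twist":[0,0,0.06],"grip":-1},{"translation":[0,0,0],"twist":[0,0,0.06],"grip":-1},{"translation":[0,0,0],"twist":[0,0,0.06],"grip":-1},{"translation":[0,0,0],"twist":[0,0,0.06],"grip":-1},{"translation":[0,0,0],"twist":[0,0,0.06],"grip":-1},{"translation":[0,0,0],"twist":[0,0,0.06],"grip":-1},{"translation":[0,0,0],"twist":[0,0,0.05],"grip":-1},{"translation":[0,0,0],"twist":[0,0,0],"grip":-1},{"translation":[0,0,0],"twist":[0,0,0],"grip":-1}]' >/dev/null
python3 go.py 0.5214 -0.0220 0.135 55.9
```

```text
t 11.25 pos [ 0.5142 -0.0022  0.2068] move mm [-12.4  17.8  71.6] twist [-0.01  -0.001 -0.003] force [ 0.27 -0.26 -0.89] open 0.0099 q [-0.11 -0.09  1.73  0.01  1.51  0.49]
```

```bash
python3 -m pendant '[{"translation":[-6,9,10],"twist":[-0.005,0,0],"grip":-1},{"translation":[-6,9,15],"twist":[-0.005,0,0],"grip":-1},{"translation":[0,0,15],"twist":[0,0,0],"grip":-1},{"translation":[0,0,12],"twist":[0,0,0],"grip":-1},{"translation":[0,0,5],"twist":[0,0,0],"grip":-1},{"translation":[0,0,0],"twist":[0,0,0],"grip":-1},{"translation":[0,0,0],"twist":[0,0,0],"grip":-1},{"translation":[0,0,0],"twist":[0,0,0],"grip":-1},{"translation":[0,0,0],"twist":[0,0,0],"grip":-1},{"translation":[0,0,0],"twist":[0,0,0],"grip":-1}]' >/dev/null
python3 go.py 0.5214 -0.0220 0.135 55.9
python3 - <<'E'
from h import *
for n in("scene","wrist","top"):
    im,P=cloud(n); np.savez(n+"3.npz",im=im,P=P)
    r=((250,440,200,450) if n=="scene" else (0,480,0,640))
    c=im[r[0]:r[1],r[2]:r[3]]; save(n+"3",cv2.resize(c,(760,578) if n=="scene" else (640,480),interpolation=cv2.INTER_CUBIC))
    try:
        q,w,_=strokes(im,P,25,(.5214,-.022)); mu,d,X,a,b=cross(q,w); print(n," cross",len(q),X,"dir",np.degrees(np.arctan2(d[1],d[0])),a,b)
    except Exception as e: print(n,e)
E
```

```text
t 12.25 pos [ 0.5238 -0.0234  0.1466] move mm [-0.2 -2.8 11.6] twist [ 0.003 -0.002  0.004] force [ 0.18 -0.35 -0.46] open 0.0098 q [-0.14 -0.03  1.79  0.    1.38  0.45]
scene  cross 87 [ 0.52088038 -0.02086218] dir 55.566697431852035 0.07752373356275512 0.02260840537884926
wrist  cross 142 [ 0.51685467 -0.01912319] dir 45.6596953867544 0.042110775014197493 0.01809386047187603
top  cross 38 [ 0.52205967 -0.02304369] dir 56.50637486468515 0.05452145933988604 0.023282423720463477
```

View pics/wrist3.png

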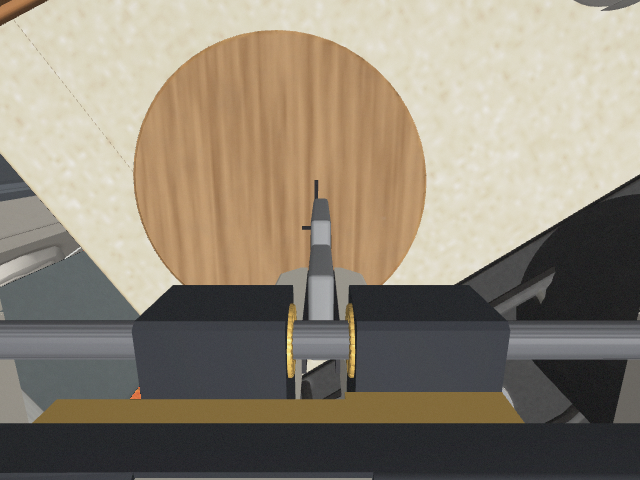

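View pics/scene3.png

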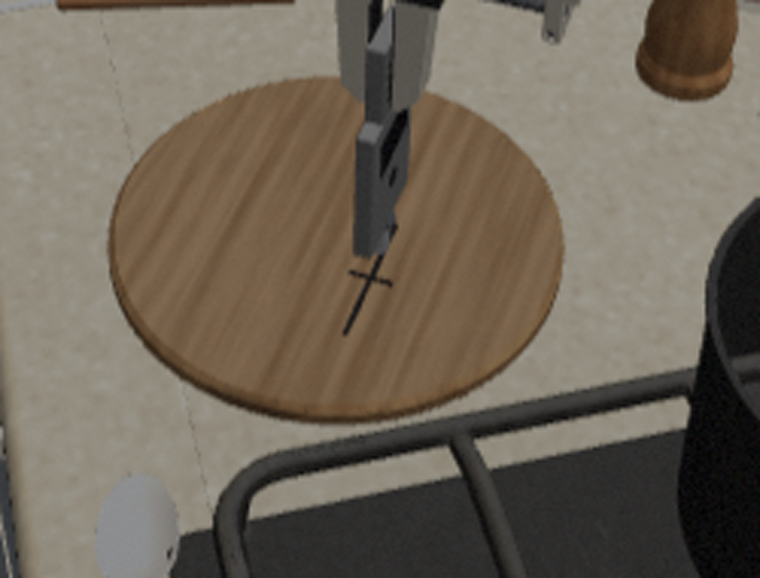

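```bash
python3 - <<'E'
from h import *
s=robot.read_state(); tp=s["tool_pos"]
a=np.radians(55.9); d=np.array([np.cos(a),np.sin(a)]); n=np.array([-d[1],d[0]])
for nme in("scene","wrist","top"):
    D=np.load(nme+"3.npz"); Q=D["P"].reshape(-1,3)
    for z0,z1 in((.02,.055),(.065,.085),(.085,.105),(.105,.118)):
        q=Q[(Q[:,2]>z0)&(Q[:,2]<z1)&(np.hypot(Q[:,0]-tp[0],Q[:,1]-tp[1])<.045)]
        if len(q)<8: continue
        r=cv2.minAreaRect((q[:,:2]*1000).astype(np.float32))
        e=q[:,:2]-tp[:2]; al=e@d*1000; of=e@n*1000
        print(nme,(z0,z1),len(q),"along",np.percentile(al,[1,50,99]).round(1),"off",np.percentile(of,[1,50,99]).round(1),"slope deg",np.degrees(np.polyfit(al,of,1)[0]).round(2), np.round(r[0],1),np.round(r[1],1),round(r[2],1))
E
```

```text
scene (0.02, 0.055) 32 along [-23.6  -0.9  31.9] off [-29.7  -2.8  29.5] slope deg 19.6 [527.5 -13. ] [47.3 71.3] 17.8
scene (0.065, 0.085) 159 along [-29.3 -18.4  29.8] off [-5.7 -4.8  3.9] slope deg -4.86 [524.7 -23.2] [60.6 10. ] 56.2
scene (0.085, 0.105) 163 along [-29.8 -14.9  29. ] off [-5.9 -4.9  4.3] slope deg -4.38 [525.4 -25.1] [59.8 10.4] 51.5
scene (0.105, 0.118) 106 along [-29.1 -16.4  27.2] off [-5.8 -4.9  3.1] slope deg -4.5 [526.8 -27.3] [56.9  8.9] 47.5
wrist (0.065, 0.085) 61 along [29.8 31.7 32. ] off [-6.4 -1.4  3.2] slope deg -30.22 [542.4   1.2] [2.2 9.9] 55.3
wrist (0.085, 0.105) 77 along [30.  31.7 31.9] off [-6.3 -1.4  3.1] slope deg 0.98 [542.3   1.3] [2.  9.8] 57.0
wrist (0.105, 0.118) 67 along [30.  31.7 32. ] off [-6.5 -1.9  3.2] slope deg 34.04 [542.5   1.3] [2.  9.8] 52.6
top (0.02, 0.055) 15 along [-35.1   6.5  34.3] off [-25.2  10.6  25.3] slope deg -9.22 [519.1 -11.9] [78.6 43.4] 22.6
top (0.065, 0.085) 27 along [-2.7 23.3 30.5] off [-4.4  2.8  3.2] slope deg -5.94 [528.6 -11.5] [37.5  7.1] 43.6
top (0.085, 0.105) 22 along [16.  24.8 30.6] off [-4.2  2.8  3.4] slope deg -14.35 [535.7  -2. ] [16.6  6.1] 27.1
top (0.105, 0.118) 11 along [19.4 28.1 30.4] off [-4.5  2.8  3.6] slope deg -25.52 [537.1  -0.7] [13.8  5.3] 19.5
```

```bash
python3 - <<'E'
from h import *
s=robot.read_state(); tp=s["tool_pos"]; print(tp)
a=np.radians(55.9); d=np.array([np.cos(a),np.sin(a)]); n=np.array([-d[1],d[0]])
D=np.load("wrist3.npz"); im,P=D["im"],D["P"]
g=cv2.cvtColor(im,cv2.COLOR_RGB2GRAY).astype(int)
for nm,(r0,r1,c0,c1) in {"long":(182,196,308,326),"short":(222,234,300,310)}.items():
    p=P[r0:r1,c0:c1]; k=(g[r0:r1,c0:c1]<80)&(abs(p[...,2]-.016)<.006); q=p[k]
    e=q[:,:2]-tp[:2]; print(nm,k.sum(),q[:,2].mean(),"along",(e@d*1000).min().round(1),(e@d*1000).mean().round(1),(e@d*1000).max().round(1),"off",(e@n*1000).mean().round(1),(e@n*1000).max().round(1))
E
```

```text
[ 0.52367981 -0.02345955  0.14641399]
long 41 0.016608529397932777 along 27.6 33.1 38.3 off 1.7 2.5
short 32 0.01693574581345619 along -1.3 0.2 1.6 off 10.5 13.5
```

```bash
python3 -m pendant '[{"translation":[-0.8,-3.3,4],"twist":[0.003,-0.002,0.003],"grip":-1},{"translation":[0,0,4],"twist":[0,0,0],"grip":-1},{"translation":[0,0,0],"twist":[0,0,0],"grip":-1},{"translation":[0,0,0],"twist":[0,0,0],"grip":-1},{"translation":[0,0,0],"twist":[0,0,0],"grip":-1},{"translation":[0,0,0],"twist":[0,0,0],"grip":-1},{"translation":[0,0,0],"twist":[0,0,0],"grip":-1},{"translation":[0,0,0],"twist":[0,0,0],"grip":-1},{"translation":[0,0,0],"twist":[0,0,0],"grip":-1},{"translation":[0,0,0],"twist":[0,0,0],"grip":-1}]' >/dev/null
cat > rel.py <<'E'
from h import *
import sys
s=robot.read_state(); tp=s["tool_pos"]; print(tp)
a=np.radians(55.9); d=np.array([np.cos(a),np.sin(a)]); n=np.array([-d[1],d[0]])
def ed(q): e=q[:,:2]-tp[:2]; return e@d*1000,e@n*1000
for nm in("scene","top","wrist"):
    im,P=cloud(nm); np.savez(nm+"4.npz",im=im,P=P); save(nm+sys.argv[1],im)
    g=cv2.cvtColor(im,cv2.COLOR_RGB2GRAY).astype(int)
    if nm=="wrist":
        for k,(r0,r1,c0,c1) in {"long":(165,198,308,328),"short":(205,245,292,311)}.items():
            p=P[r0:r1,c0:c1]; q=p[(g[r0:r1,c0:c1]<80)&(abs(p[...,2]-.016)<.005)]
            A,O=ed(q); print(" ",k,len(q),"along",A.mean().round(1),A.max().round(1),"off",O.mean().round(1),O.max().round(1))
    else:
        q,w,_=strokes(im,P,25,(.5214,-.022)); mu,dd,X,L,_=cross(q,w); print(nm,"cross along/off",ed(X[None]),np.degrees(np.arctan2(dd[1],dd[0])),L)
    Q=P.reshape(-1,3); q=Q[(Q[:,2]>.05)&(Q[:,2]<.1)&(np.hypot(Q[:,0]-tp[0],Q[:,1]-tp[1])<.045)]
    A,O=ed(q); print(nm,"meter along",np.percentile(A,[1,99]).round(1),"off",np.percentile(O,[1,99]).round(1))
E
python3 rel.py 4; python3 go.py 0.5214 -0.0220 0.135 55.9
```

```text
[ 0.52019745 -0.02213958  0.13773196]
scene cross along/off (array([2.34411868]), array([0.12093045])) 55.759632999809085 0.08015157435787473
scene meter along [-29.7  28.9] off [-5.9  4.8]
top cross along/off (array([0.24805316]), array([-2.38724973])) 56.87093994916757 0.05327840351802997
top meter along [-1.6 30.4] off [-6.1  3.6]
  long 54 along 33.6 40.4 off -1.8 -1.0
  short 13 along 1.3 2.5 off 8.2 9.6
wrist meter along [20.3 31.7] off [-6.2  4.5]
t 13.55 pos [ 0.5202 -0.0221  0.1377] move mm [0.8 0.9 2.7] twist [-0.     0.001  0.001] force [-0.24 -0.05 -0.94] open 0.0099 q [-0.14 -0.03  1.8  -0.    1.37  0.45]
```

View pics/wrist4.png

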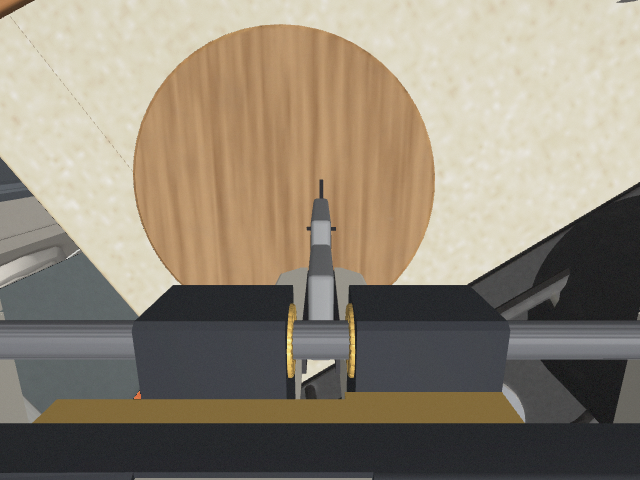

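```bash
python3 -m pendant '[{"translation":[0.5,0.2,4],"twist":[0,0,0],"grip":-1},{"translation":[0,0,3],"twist":[0,0,0],"grip":-1},{"translation":[0,0,2],"twist":[0,0,0],"grip":-1},{"translation":[0,0,0],"twist":[0,0,0],"grip":-1},{"translation":[0,0,0],"twist":[0,0,0],"grip":-1},{"translation":[0,0,0],"twist":[0,0,0],"grip":-1},{"translation":[0,0,0],"twist":[0,0,0],"grip":-1},{"translation":[0,0,0],"twist":[0,0,0],"grip":-1},{"translation":[0,0,0],"twist":[0,0,0],"grip":-1},{"translation":[0,0,0],"twist":[0,0,0],"grip":-1}]' >/dev/null
python3 go.py 0.5205 -0.0219 0.1187 55.9
```

```text
t 14.55 pos [ 0.5206 -0.0218  0.1278] move mm [-0.1 -0.   9.1] twist [-0.001  0.001  0.001] force [ 0.22 -0.34 -0.99] open 0.0098 q [-0.14 -0.02  1.81 -0.    1.35  0.45]
```

```bash
python3 -m pendant '[{"translation":[0,0,1.5],"twist":[0,0,0],"grip":-1},{"translation":[0,0,1.5],"twist":[0,0,0],"grip":-1},{"translation":[0,0,1.5],"twist":[0,0,0],"grip":-1},{"translation":[0,0,1.5],"twist":[0,0,0],"grip":-1},{"translation":[0,0,0],"twist":[0,0,0],"grip":-1},{"translation":[0,0,0],"twist":[0,0,0],"grip":-1},{"translation":[0,0,0],"twist":[0,0,0],"grip":-1},{"translation":[0,0,0],"twist":[0,0,0],"grip":-1},{"translation":[0,0,0],"twist":[0,0,0],"grip":-1},{"translation":[0,0,0],"twist":[0,0,0],"grip":-1}]' >/dev/null
python3 go.py 0.5205 -0.0219 0.1187 55.9
```

```text
t 15.55 pos [ 0.5209 -0.0218  0.1222] move mm [-0.3 -0.3  3.5] twist [0.    0.    0.001] force [-0.5  0.7  0.3] open 0.0099 q [-0.14 -0.01  1.82 -0.    1.34  0.45]
```

```bash
python3 -m pendant '[{"translation":[0,0,1.5],"twist":[0,0,0],"grip":-1},{"translation":[0,0,1],"twist":[0,0,0],"grip":-1},{"translation":[0,0,1],"twist":[0,0,0],"grip":-1},{"translation":[0,0,0],"twist":[0,0,0],"grip":-1},{"translation":[0,0,0],"twist":[0,0,0],"grip":-1},{"translation":[0,0,0],"twist":[0,0,0],"grip":-1},{"translation":[0,0,0],"twist":[0,0,0],"grip":-1},{"translation":[0,0,0],"twist":[0,0,0],"grip":-1},{"translation":[0,0,0],"twist":[0,0,0],"grip":-1},{"translation":[0,0,0],"twist":[0,0,0],"grip":-1}]' >/dev/null
python3 go.py 0.5205 -0.0219 0.1187 55.9; python3 rel.py 5
python3 - <<'E'
from h import *
F=[]
for _ in range(8):
    robot.read_camera("top"); s=robot.read_state(); F.append(np.r_[s["force"],s["tool_pos"]])
print(np.mean(F,0).round(4),np.std(F,0).round(4))
im,_=robot.read_camera("scene"); save("s5c",cv2.resize(im[250:410,220:400],(675,600),interpolation=cv2.INTER_CUBIC))
E
```

```text
t 16.55 pos [ 0.5209 -0.0219  0.1188] move mm [-0.3 -0.4  0.1] twist [0.    0.    0.001] force [-1.2   0.46  3.35] open 0.0096 q [-0.14 -0.01  1.82 -0.    1.33  0.45]
[ 0.52094243 -0.02187184  0.11884384]
scene cross along/off (array([0.66823024]), array([0.31050178])) 55.18991055142369 0.07827359670371106
scene meter along [-29.7  27.4] off [-5.6  4. ]
top cross along/off (array([31.81164374]), array([-4.32795473])) 177.70144321637525 0.05059580817773232
top meter along [15.5 30.5] off [-6.   3.7]
  long 59 along 34.6 40.0 off -1.5 -0.4
  short 22 along 0.7 2.2 off 8.6 10.4
wrist meter along [29.7 31.9] off [-6.1  3.6]
[-1.6653 -0.1083  2.4707  0.5209 -0.0219  0.1188] [0.2961 0.4156 0.5923 0.     0.     0.    ]
```

View pics/s5c.png

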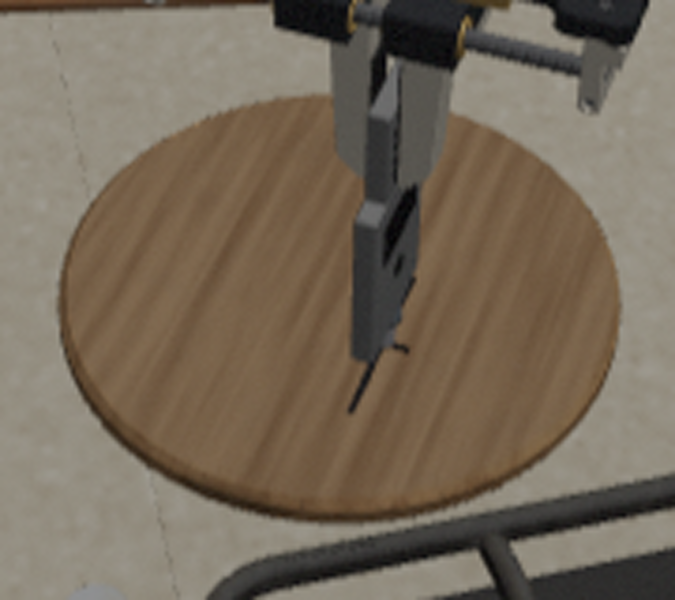

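View pics/wrist5.png

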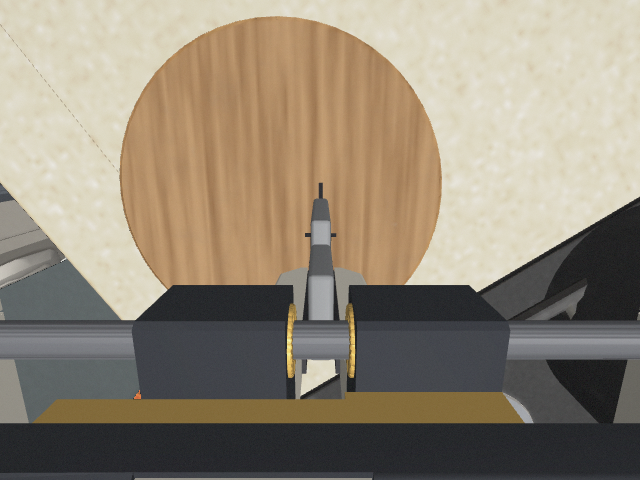

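```bash
python3 - <<'E'
from h import *
a=np.load("scene.npz");im,P=cloud("scene")
df=np.abs(im.astype(int)-a["im"]).max(2)>60
k,l,st,ce=cv2.connectedComponentsWithStats(df.astype(np.uint8))
print([(st[i].tolist()) for i in range(1,k) if st[i,4]>15])
s=robot.read_state(); print(s["t"],s["force"],s["tool_pos"],s["opening"])
E
```

```text
[[199, 21, 53, 19, 716], [185, 26, 13, 7, 59], [253, 31, 26, 18, 47], [214, 35, 38, 7, 49], [330, 37, 44, 5, 92], [307, 40, 22, 3, 48], [168, 44, 6, 9, 22], [159, 55, 5, 11, 24], [292, 59, 87, 20, 1285], [0, 61, 20, 3, 28], [171, 61, 5, 7, 16], [0, 119, 72, 134, 7081], [295, 118, 51, 62, 2306], [235, 165, 8, 28, 148], [293, 168, 107, 109, 4697], [269, 210, 23, 4, 43], [306, 216, 16, 7, 60], [325, 284, 2, 15, 17], [322, 299, 9, 23, 96], [314, 316, 6, 14, 42], [315, 328, 5, 10, 22]]
17.2 [-1.57120813  0.73301847  3.10174144] [ 0.52093227 -0.02187974  0.11882394] 0.01004935157640324
```

Changes show up only at the arm, the emptied slot and the meter. Board, stone and bystanders look the same, so I'm handing in.

```bash
python3 -c "
from plant import robot
print(robot.close_job())"
```

```text
the job is handed in; nothing more can be done
None
```

I took the meter by its head, slid it straight up about 91 mm out of its slot, and carried it to the board. I set its tip on the crossing and handed in at about 17 s, still gripping and pressing.

**Last checks:**
- **Press:** the tool stands 3.9 mm below its height at the grasp, so the tip should be in about 6 mm of its 12 mm. The averaged push was about 3.5 N, against 3.4 N at half way. Single force readings scatter by about 0.6 N.
- **Alignment:** the meter's width is within about 1° of the long stroke. It is upright by the measured tool pose, to about 0.001 rad.
- **Position:** in the last wrist picture the meter sits centred between the arms of the short stroke, within about 0.5 mm.
- **Other things:** comparing the first and last scene pictures, only the arm, its shadow, the meter and the emptied slot had changed. The board, stone and the other things look unmoved.

**What disagreed or failed:**
- **Cameras along the long stroke:** before contact they put the crossing between 1 mm short of and 2.7 mm beyond the tip. I used the average, so there could be an error of 1–2 mm in that direction.
- **Top camera:** with the arm in the way, its last fit of the crossing failed and I did not use it.
- **Sideways force:** a small force of about 1.6 N remained at the end.

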